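Gauge a watch and set out the press die that matches its height

ROBOT

A 6-joint arm with a two-finger parallel gripper is mounted at the origin on the work surface. World frame = base frame: x ahead of the robot, y to its left, z up, the work surface at z = 0. Lengths are in m, angles in rad, forces in N, time in s.
With the tool pointing down it reaches from about 0.225 to 0.875 m from the base axis. Payload 3.4 kg.
Tool frame: the origin (TCP) lies at the very end of the fingers, on their centre line; the grasp point (between the pads) lies 19 mm behind it (grasp_offset is the distance from the TCP to the grasp point, in m); y points along the fingers, z is the direction in which the jaws open and shut, and the axes are right-handed (so a half turn about y gives the same grasp; the last joint's range is limited). The gripper opens to 85 mm and grips with 20 to 120 N. Pads are 22 mm wide; open, the fingers measure 114 mm over their backs; the gripper's body (76 mm by 85 mm) begins 54 mm behind the grasp point. The pads swing forward as they close: fully open they stand 13 mm farther back than shut.
Start: joints at [1.08, 0.276, 1.505, -0, 1.361, -0.121], TCP at [0.208, 0.536, 0.231] pointing down, gripper open.
Joint ranges: [-2.89, 2.89], [-0.75, 2.08], [0.22, 2.7], [-1.18, 4.32], [0.11, 2.71], [-2.7, 2.7]. Speed limits (rad/s): [2.57, 2.57, 3.14, 3.14, 3.14, 3.14].

INTERFACE

Orientations are given as a unit quaternion [w, x, y, z].
In Python, from rig import get_state, get_image, sign_off, grasp_offset gives the robot as it stands.
- The arm moves only by the shell command python3 -m jog 'ROWS' [FORCE]. ROWS is JSON, one flat list of numbers, 7 for each row, row after row: the closure in counts, from 0 (fully open) to 255 (shut), then the shift along the tool's x, y, z in cm, then the turn, a rotation vector about the tool's x, y, z in units of 8 degrees (1.0 is 8 degrees). In form: [jaw, tx, ty, tz, rx, ry, rz, jaw, tx, ty, tz, rx, ry, rz, ...]. A call has 1 to 12 rows; each row is the pose to reach, as a shift and turn from the pose commanded when the call began, along the tool's axes at that moment; what a row does not reach only later rows make up. A row lasts 1/8 s, in which the tool goes at most 62.5 mm and 10.7 degrees, less where a joint would pass 70% of its speed; a pose out of reach is approached as far as the arm can. A call with a gripper value outside its range is refused whole. The fingers move at their own pace and stop on an object; FORCE is the grip in N (left out, the last holds). Time passes only in rows, so rows that repeat a pose let the fingers close. It gives the time, the measured TCP pose, the force and the opening at its end, in the units of the state.
- get_state(): the state, without advancing time (a new reading comes with each control period).
- get_image(name): name is "side" or "top" or "wrist"; returns a dict with "color" (400x640x3 uint8, blue, green, red), "mtx" (3x3 intrinsics, pixels), "R" (3x3) and "t" (3): a world point X has camera coordinates R X + t; the wrist camera has in their place "tool_from_camera" (4x4, takes a point from camera to tool coordinates, whose origin is the TCP and whose axes are the tool frame's). Camera axes: x right, y down, z forward; pixel columns grow to the right and rows downward; lengths in m; the calibration is good to about 2 mm. A picture is of the moment at which its call begins: read the wrist's pose just before it. There is no depth.
- sign_off(): hands the job in, once; it reports no verdict.
The state is a dict: "clock": time; "qpos": joint angles; "qd": joint speeds; "effort": joint torques, N m; "position": TCP position; "ee_rot": TCP orientation; "contact_force": force on the tool from outside, world axes, zero at the start; "moment": the same for the moment, N m; "width": finger opening in m.
Only numpy, scipy, OpenCV 4.12 (cv2) and the standard library are available. Lean on these libraries where they do the work, as an engineer would, in place of code of your own. Each camera call takes 0.05 s, during which the arm holds its last target.

TASK

Push the drop gauge's black knob down gently until its foot rests on the watch, and leave it there. Then take the press die whose colour matches the dial zone the hand now points to (either neighbour if the hand stands on a border) from the sloping rack and stand it upright in the middle of the round green pad. Leave the other two dies in the rack and everything else where it is.

Things in the scene. Friction and masses are not known exactly. Their poses are not given: they have to be found in the camera images.
- gauge (a joint): Travel of the drop gauge's plunger, m: 0 = fully up, grows going down, at most 0.025. With the foot on the watch it reads 0.007 to 0.022: below 0.012 is the blue zone, 0.012 to 0.017 yellow, above 0.017 red (within 0.0007 of a border either neighbour is accepted). The watch's height differs each time and is not listed
- gauge_knob (a point): Centre of the flat top of the plunger's black round knob (32 mm across), about 240 mm above the table when up; moves down with the plunger. Pushed straight down it resists with about 2 N, more once the foot is on the rigid watch, which must not be pressed with over 25 N. A light spring urges the foot down; friction holds the plunger where it is left
- gauge_foot (a point): Centre of the underside of the plunger's foot, a 10 mm brass disc, which starts 3 to 22 mm above the watch (39 mm across, dark face up, clamped in a round holder right under the foot)
- gauge_stand: The gauge's fixed stand: dark steel base 150 x 100 x 14 mm, steel column 72 mm from the plunger on its -x side, grey head and dial reaching 185 mm above the table. Origin on the table under the plunger; z up, the dial faces +x
- dial (a point): Centre of the 72 mm white dial, facing the stand's +x and leaning back 35 degrees. Its black hand turns clockwise 12 degrees per mm of travel through the blue, yellow and red zones and shows the same as the gauge's joint
- rack: Fixed wooden rack, 250 mm along its y, 75 mm along its x; its face slopes 28 degrees, looking up and to the rack's -x, which points away from the robot. Three pockets 80 mm apart along y, 22 mm deep, 1.5 mm wider than the dies. Dies stand square to the slope, tops leaning to the rack's -x; which is where differs. Origin on the table under the middle pocket, whose floor is 35 mm up
- pad_top (a point): Centre of the top of the fixed round green pad, 60 mm across, 4 mm thick, lying on the table; a lighter disc marks its middle
- die_blue_mid (a point): Centre (half-way up) of the blue press die: a white plastic cylinder 26 mm across and 72 mm long, about 60 g, with a blue top and blue bands. Its z axis is the cylinder's axis, towards the blue top; in the rack it leans 28 to 34 degrees. The upper 50 mm stand clear of the rack
- die_yellow_mid (a point): Centre (half-way up) of the yellow press die: a white plastic cylinder 26 mm across and 72 mm long, about 60 g, with a yellow top and yellow bands. Its z axis is the cylinder's axis, towards the yellow top; in the rack it leans 28 to 34 degrees. The upper 50 mm stand clear of the rack
- die_red_mid (a point): Centre (half-way up) of the red press die: a white plastic cylinder 26 mm across and 72 mm long, about 60 g, with a red top and red bands. Its z axis is the cylinder's axis, towards the red top; in the rack it leans 28 to 34 degrees. The upper 50 mm stand clear of the rack
- blower: Bystander, loose, leave alone: reddish rubber dust blower lying on its foot, 100 mm long, 60 mm across; origin underneath
- pillbox: Bystander, loose, leave alone: white round pillbox, 36 mm across, 48 mm tall; origin underneath
- driver: Bystander, loose, leave alone: small blue screwdriver lying flat, 130 mm long
- parts_tin: Bystander, loose, leave alone: flat round parts tin, 52 mm across, 16 mm tall; origin underneath
- oil_jar: Bystander, loose, leave alone: amber glass jar with black cap, 40 mm across, 55 mm tall; origin underneath
- bit_stand: Bystander, loose, leave alone: red bit stand, 60 x 70 mm, 47 mm tall; origin underneath
Not all that is in view belongs to the job. What is shaped like the part that bears die_red_mid but pink or turquoise is not meant.

How it is judged:
On the way, in this order (a step that is already met when the one before it is completed fails the run):
1. the gauge's foot rests on the watch (contact force between gauge_c0 and gauge_stand above 0.2 N), for 0.2 s.
2. the die of the dial's colour is lifted clear of the rack (((value of joint gauge below 0.0127 m and distance of die_blue_mid from where it was at the start of the episode above 0.03 m) or (value of joint gauge between 0.0113 and 0.0177 m and distance of die_yellow_mid from where it was at the start of the episode above 0.03 m) or (value of joint gauge above 0.0163 m and distance of die_red_mid from where it was at the start of the episode above 0.03 m))), for 0.1 s.
At the end, for the whole second after the job is handed in: The gauge's foot rests on the watch; the die of the reading's zone (within 0.7 mm of a border either neighbour) stands upright (6 degrees) and still on the pad, its axis within 15 mm of the pad's centre; the other two dies are in their pockets, within 12 mm of their start (contact force between gauge_c0 and gauge_stand above 0.2 N and ((value of joint gauge below 0.0127 m and horizontal distance between die_blue_mid and pad_top below 0.015 m and height (world z) of die_blue_mid between 0.036 and 0.044 m and angle between die_blue_mid's own z axis and vertical below 0.1 rad and distance of each of die_yellow_mid, die_red_mid from where it was at the start of the episode below 0.012 m) or (value of joint gauge between 0.0113 and 0.0177 m and horizontal distance between die_yellow_mid and pad_top below 0.015 m and height (world z) of die_yellow_mid between 0.036 and 0.044 m and angle between die_yellow_mid's own z axis and vertical below 0.1 rad and distance of each of die_blue_mid, die_red_mid from where it was at the start of the episode below 0.012 m) or (value of joint gauge above 0.0163 m and horizontal distance between die_red_mid and pad_top below 0.015 m and height (world z) of die_red_mid between 0.036 and 0.044 m and angle between die_red_mid's own z axis and vertical below 0.1 rad and distance of each of die_blue_mid, die_yellow_mid from where it was at the start of the episode below 0.012 m)) and linear speed of each of die_blue, die_yellow, die_red below 0.02 m/s); the robot touches nothing.
It fails at once if the foot is pressed on the watch with more than 25 N (contact force between gauge_c0 and gauge_stand above 25 N).
It fails at once if a bystander is moved more than 30 mm (distance of any of blower, pillbox, driver, parts_tin, oil_jar, bit_stand from where it was at the start of the episode above 0.03 m).
It also fails if it takes over 59 s, if anything falls off the work surface, if the arm or the gripper's body presses on something with over 40 N, if the wrist force passes 120 N, or if a joint passes its speed limit or range.

## Working session

There is one attempt and no reset: what is moved stays moved. The work goes in short steps, Python scripts to look and compute and a shell command to move; the robot and the scene stay as the last step left them, time stands still between calls to the robot, and variables do not carry over. Pictures are saved under pics/ and viewed, and the job is handed in when it is done.

```bash
ls; mkdir -p pics; python3 - <<'E'
from rig import *
import cv2
print(get_state(), grasp_offset)
for n in ("side","top","wrist"):
    d=get_image(n); cv2.imwrite(f"pics/{n}0.png",d["color"])
    import pickle; pickle.dump(d,open(f"{n}0.pkl","wb"))
    print(n,d["mtx"].tolist(),{k:v.tolist() for k,v in d.items() if k in("R","t","tool_from_camera")})
E
```

```text
pics
{'clock': 0.0, 'qpos': array([ 1.07999565e+00,  2.76620245e-01,  1.50619849e+00,  8.63922041e-07,
        1.36068463e+00, -1.21022031e-01]), 'qd': array([-0.00041668, -0.00077203, -0.00079051, -0.00125753,  0.00155306,
        0.00052302]), 'effort': array([ 3.32139462e-03, -4.16768646e+01, -2.45804179e+01,  3.46433444e-04,
        1.10605900e-02,  2.59667253e-06]), 'position': array([0.20756371, 0.53563562, 0.23039927]), 'ee_rot': array([-0.69441087,  0.69569904, -0.13019665,  0.12978919]), 'contact_force': array([-0.74724407, -0.19172225,  0.13331628]), 'moment': array([-0.0084471 , -0.03266822,  0.00694012]), 'width': 0.08533454708745637} 0.0187
side [[365.8341000445926, 0.0, 317.3631717246709], [0.0, 365.8341000445926, 202.0214171391701], [0.0, 0.0, 1.0]] {'R': [[0.9225949369715507, -0.38550969588399664, -0.014172390549548162], [-0.23695763875135037, -0.5373269877598835, -0.8094014984309547], [0.30441691758482314, 0.7501079806296683, -0.5870846256578658]], 't': [-0.5502374911938303, 0.24531821103414303, 0.945737584198546]}
top [[395.1711156507858, 0.0, 319.10734893589705], [0.0, 395.1711156507858, 197.20253279480835], [0.0, 0.0, 1.0]] {'R': [[-0.016433918289220237, -0.9995197391482394, -0.02627198855622269], [-0.9948311157348945, 0.018978823330199745, -0.09975397451062143], [0.1002046780111981, 0.02449684302182889, -0.9946652337277279]], 't': [-0.03936699240198398, 0.5632970312137461, 1.0181568873769198]}
wrist [[325.6349932548854, 0.0, 322.0382660205904], [0.0, 325.6349932548854, 199.409597448917], [0.0, 0.0, 1.0]] {'tool_from_camera': [[0.0011829018647471906, 0.9487331999540657, 0.31607580743881014, -0.08021973404398845], [0.0007508048144274249, -0.3160767820853396, 0.9487333155943803, -0.14278904133919051], [0.9999990185171729, -0.0008849471702154333, -0.0010862012690646301, 9.318994497442556e-05], [0.0, 0.0, 0.0, 1.0]]}
```

View pics/side0.png

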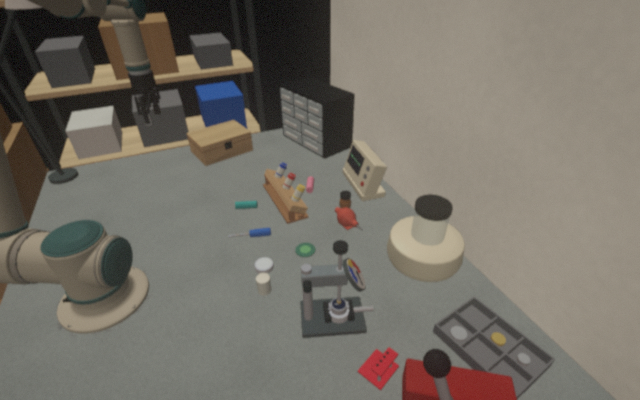

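View pics/top0.png

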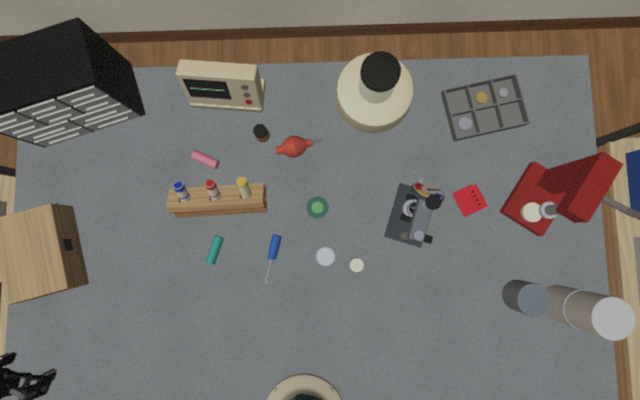

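View pics/wrist0.png

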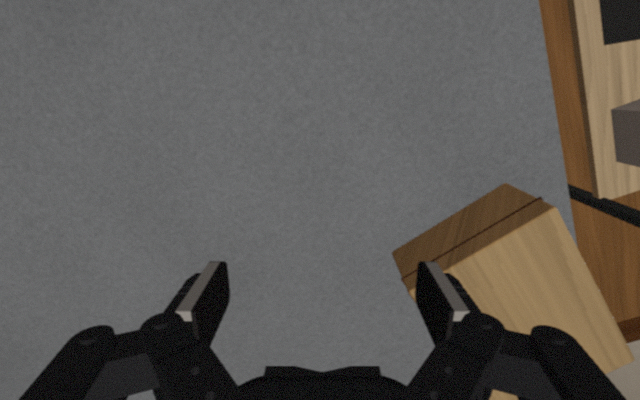

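```bash
python3 - <<'E'
import cv2,pickle,numpy as np
t=pickle.load(open("top0.pkl","rb"))["color"]; s=pickle.load(open("side0.pkl","rb"))["color"]
def c(im,x0,y0,w,h,k): return cv2.resize(im[y0:y0+h,x0:x0+w],None,fx=k,fy=k,interpolation=cv2.INTER_CUBIC)
a=c(t,380,170,80,80,5);b=c(s,290,230,100,110,5)[:,:400] 
cv2.imwrite("pics/c1.png",np.vstack([np.hstack([a,b[150:550]])]))
a=c(t,160,165,180,60,4);b=c(s,255,155,180,75,4)
cv2.imwrite("pics/c2.png",np.vstack([a,b]))
E
```

```text
(no output)
```

View pics/c1.png

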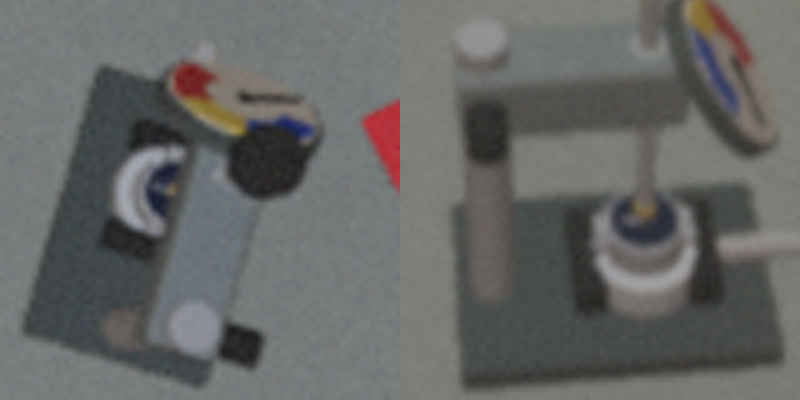

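View pics/c2.png

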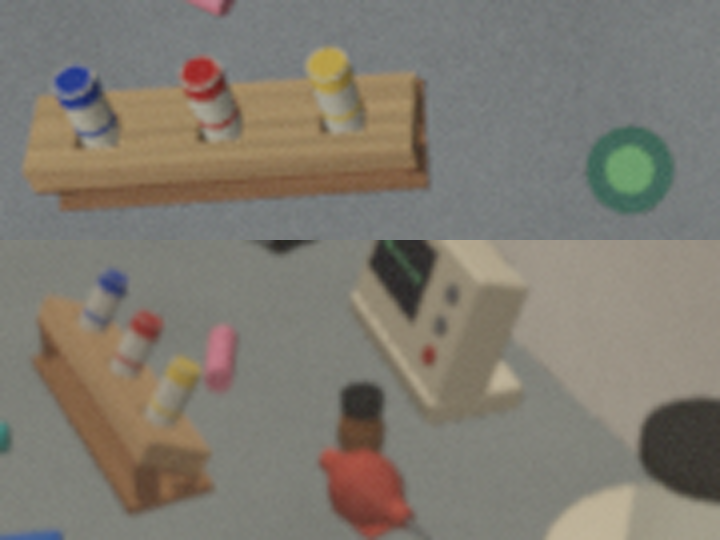

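```bash
cat > h.py <<'E'
import cv2,pickle,numpy as np
from scipy.spatial.transform import Rotation as Rn
def ld(n): return pickle.load(open(n+".pkl","rb"))
def ray(d,uv):
    K,R,t=d["mtx"],np.array(d["R"]),np.array(d["t"])
    v=R.T@np.linalg.solve(K,[uv[0],uv[1],1]); return -R.T@t, v/np.linalg.norm(v)
def plane(d,uv,z):
    o,v=ray(d,uv); return o+v*(z-o[2])/v[2]
def tri(a,ua,b,ub):
    o,v=ray(a,ua);p,w=ray(b,ub)
    s=np.linalg.lstsq(np.stack([v,-w],1),p-o,rcond=None)[0]
    A,B=o+s[0]*v,p+s[1]*w; return (A+B)/2,np.linalg.norm(A-B)
def proj(d,X):
    x=d["mtx"]@(np.array(d["R"])@X+np.array(d["t"])); return x[:2]/x[2]
def blob(im,lo,hi,roi):
    x0,y0,x1,y1=roi; h=cv2.cvtColor(im[y0:y1,x0:x1],cv2.COLOR_BGR2HSV)
    m=cv2.inRange(h,np.array(lo),np.array(hi)); n,l,st,c=cv2.connectedComponentsWithStats(m)
    return [(st[i,4],np.round(c[i]+[x0,y0],2).tolist(),(st[i,:4]+[x0,y0,0,0]).tolist()) for i in sorted(range(1,n),key=lambda i:-st[i,4])[:4]]
E
python3 - <<'E'
from h import *
t,s=ld("top0"),ld("side0")
print("knob",blob(t["color"],(0,0,0),(180,255,60),(420,185,446,222)),blob(s["color"],(0,0,0),(180,255,65),(328,236,352,262)))
C={"blue":((110,120,50),(130,255,255)),"red":((172,110,60),(180,255,255)),"yellow":((18,90,80),(32,255,255)),"pad":((40,40,40),(85,255,255))}
for k,(lo,hi) in C.items():
    r1=(165,170,265,205) if k!="pad" else (295,190,340,225)
    r2=(265,155,312,212) if k!="pad" else (290,235,325,262)
    print(k,blob(t["color"],lo,hi,r1),blob(s["color"],lo,hi,r2))
E
```

```text
knob [(np.int32(179), [433.1, 201.75], [426, 195, 17, 15]), (np.int32(2), [428.5, 189.0], [428, 189, 2, 1])] [(np.int32(144), [340.06, 247.19], [334, 241, 13, 13])]
blue [(np.int32(38), [177.5, 184.5], [174, 182, 8, 6]), (np.int32(17), [180.06, 189.53], [176, 187, 8, 5])] [(np.int32(6), [282.0, 165.83], [281, 165, 3, 3]), (np.int32(1), [284.0, 164.0], [284, 164, 1, 1])]
red [(np.int32(1), [207.0, 180.0], [207, 180, 1, 1])] []
yellow [(np.int32(1218), [220.9, 194.77], [167, 177, 97, 28]), (np.int32(1), [263.0, 203.0], [263, 203, 1, 1])] [(np.int32(43), [300.42, 187.72], [297, 184, 8, 8]), (np.int32(6), [293.17, 195.5], [292, 194, 4, 4]), (np.int32(1), [297.0, 198.0], [297, 198, 1, 1]), (np.int32(1), [299.0, 199.0], [299, 199, 1, 1])]
pad [(np.int32(376), [317.04, 207.06], [307, 196, 22, 23])] [(np.int32(219), [304.9, 249.44], [296, 243, 19, 14])]
```

```bash
python3 - <<'E'
from h import *
t,s=ld("top0"),ld("side0")
k,e=tri(t,(433.1,201.9),s,(340.06,247.0)); print("knob",k,e, plane(t,(433.1,201.9),.235),plane(s,(340.06,247),.23))
p,e=tri(t,(317.04,207.06),s,(304.9,249.4)); print("pad",p,e,plane(t,(317.04,207.06),.004),plane(s,(304.9,249.4),.004))
for n,a,b in (("blue",(178.75,184.5),(283.2,164.5)),("red",(210.5,183),(291.7,175.5)),("yel",(242.25,180.5),(300.7,187.5))):
    print(n,tri(t,a,s,b))
# column cap & base
for n,a in (("colcap",(419,235.3)),): print(n,plane(t,a,.185))
base=[(100,68),(25,330),(205,385)]
for b in base: print(plane(t,(b[0]/5+380,b[1]/5+170),.014))
for b in [(36,100),(416,75),(418,165),(28,162)]: print("rack",plane(t,(b[0]/4+160,b[1]/4+165),.06))
q=Rn.from_quat([0.69569904,-0.13019665,0.12978919,-0.69441087]); print(q.as_matrix())
E
```

```text
knob [ 0.52733452 -0.29486983  0.2306183 ] 0.0003528752848233964 [ 0.52713718 -0.29378031  0.235     ] [ 0.52745447 -0.29424886  0.23      ]
pad [ 0.53861687 -0.04272631  0.00144092] 0.000356777830070548 [ 0.53825096 -0.0427558   0.004     ] [ 0.53789544 -0.04533047  0.004     ]
blue (array([0.59351488, 0.30099443, 0.09401499]), np.float64(0.0021804209110123838))
red (array([0.59649315, 0.22100373, 0.09275752]), np.float64(0.00092714060801993))
yel (array([0.60031438, 0.14150864, 0.09158729]), np.float64(0.0031200437168833013))
colcap [ 0.45783774 -0.27264865  0.185     ]
[ 0.59633205 -0.26612929  0.014     ]
[ 0.45749812 -0.22154907  0.014     ]
[ 0.42716217 -0.31488917  0.014     ]
rack [0.58546432 0.33911964 0.06      ]
rack [0.59687678 0.09160659 0.06      ]
rack [0.53858178 0.09046173 0.06      ]
rack [0.5451993  0.34346125 0.06      ]
[[ 9.32407198e-01 -9.01320132e-04  3.61408363e-01]
 [-3.61409413e-01 -1.68476403e-03  9.32405704e-01]
 [-2.31508222e-04 -9.99998175e-01 -1.89663169e-03]]
```

```bash
cat >> h.py <<'E'
def go(p,R,st=None):
    if st is None:
        from rig import get_state; st=get_state()
    q=st["ee_rot"]; R0=Rn.from_quat([q[1],q[2],q[3],q[0]])
    sh=R0.as_matrix().T@(np.array(p)-st["position"])*100
    rv=np.degrees((R0.inv()*R).as_rotvec())/8
    print("pos",np.round(st["position"],4),"shift",np.round(sh,2),"turn",np.round(rv,3)); return sh,rv
def tool(y,z):
    y=np.array(y,float);y/=np.linalg.norm(y); z=np.array(z,float); z-=y*(z@y); z/=np.linalg.norm(z)
    return Rn.from_matrix(np.stack([np.cross(y,z),y,z],1))
DOWN=tool((0,0,-1),(-.043,.999,0))
E
python3 -c "
from h import *
go((.527,-.293,.30),DOWN)"
```

```text
pos [0.2076 0.5358 0.2306] shift [ 59.73  -6.86 -65.74] turn [ 0.009 -2.957 -0.003]
```

```bash
python3 -m jog '[255,0,-6.9,0,0,0,0, 255,59.7,-6.9,-65.7,0,-2.96,0, 255,59.7,-6.9,-65.7,0,-2.96,0, 255,59.7,-6.9,-65.7,0,-2.96,0, 255,59.7,-6.9,-65.7,0,-2.96,0, 255,59.7,-6.9,-65.7,0,-2.96,0, 255,59.7,-6.9,-65.7,0,-2.96,0, 255,59.7,-6.9,-65.7,0,-2.96,0, 255,59.7,-6.9,-65.7,0,-2.96,0, 255,59.7,-6.9,-65.7,0,-2.96,0, 255,59.7,-6.9,-65.7,0,-2.96,0, 255,59.7,-6.9,-65.7,0,-2.96,0]'
python3 -c "
from h import *
go((.527,-.293,.30),DOWN)"
```

```text
clock: 1.65
position: [0.454, -0.1037, 0.2988]
ee_rot: [0.707, -0.707, -0.015, 0.015]
contact_force: [1.3, 0.5, -0.1]
width: 0.0001
pos [ 0.454  -0.1037  0.2988] shift [  6.49  -0.13 -19.23] turn [-0.004 -0.001  0.004]
```

```bash
python3 -m jog '[255,6.5,-0.1,-19.2,0,0,0,255,6.5,-0.1,-19.2,0,0,0,255,6.5,-0.1,-19.2,0,0,0,255,6.5,-0.1,-19.2,0,0,0,255,6.5,-0.1,-19.2,0,0,0,255,6.5,-0.1,-19.2,0,0,0,255,6.5,-0.1,-19.2,0,0,0]'
python3 - <<'E'
from h import *
from rig import *
go((.527,-.293,.30),DOWN)
st=get_state()
d=get_image("wrist"); d["st"]=st
pickle.dump(d,open("wrist1.pkl","wb")); cv2.imwrite("pics/wrist1.png",d["color"])
# predicted pixel of TCP line & knob
q=st["ee_rot"]; R0=Rn.from_quat([q[1],q[2],q[3],q[0]]).as_matrix()
T=d["tool_from_camera"]
for X in ([.527,-.293,.24],[.527,-.293,.22]):
    x=T[:3,:3].T@(R0.T@(np.array(X)-st["position"])-T[:3,3]); x=d["mtx"]@x; print(x[:2]/x[2])
E
```

```text
clock: 2.52
position: [0.5266, -0.2889, 0.3005]
ee_rot: [0.707, -0.707, -0.016, 0.016]
contact_force: [0.7, -0.4, -0.2]
width: 0.0
pos [ 0.5266 -0.2889  0.3005] shift [ 0.02  0.05 -0.41] turn [-0.001  0.015  0.004]
[316.72536044 217.47507703]
[317.18500434 207.35046204]
```

View pics/wrist1.png

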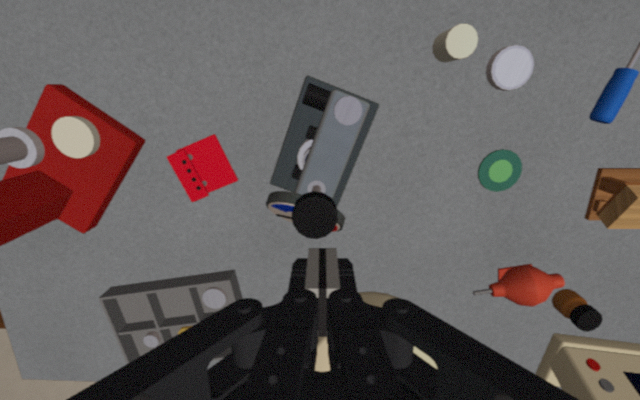

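```bash
python3 -m jog '[255,0,2.5,-0.4,0,0,0,255,0,5,-0.4,0,0,0,255,0,5.2,-0.4,0,0,0,255,0,5.4,-0.4,0,0,0,255,0,5.4,-0.4,0,0,0]'; python3 -m jog '[255,0,0.2,0,0,0,0,255,0,0.4,0,0,0,0,255,0,0.5,0,0,0,0]'
```

```text
clock: 3.2
position: [0.5276, -0.2947, 0.247]
ee_rot: [-0.707, 0.707, 0.016, -0.015]
contact_force: [0.2, -0.6, 0.5]
width: 0.0001
clock: 3.58
position: [0.5271, -0.2946, 0.2407]
ee_rot: [0.707, -0.707, -0.015, 0.015]
contact_force: [-0.4, 0.1, 0.2]
width: -0.0002
```

```bash
for i in 1; do python3 -m jog '[255,0,0.1,0,0,0,0,255,0,0.2,0,0,0,0,255,0,0.3,0,0,0,0]'; done; python3 -m jog '[255,0,0.1,0,0,0,0,255,0,0.2,0,0,0,0,255,0,0.3,0,0,0,0]'
```

```text
clock: 3.95
position: [0.5271, -0.2947, 0.2378]
ee_rot: [0.707, -0.707, -0.015, 0.015]
contact_force: [-0.2, -0.0, 1.6]
width: -0.0002
clock: 4.32
position: [0.5272, -0.2947, 0.2349]
ee_rot: [-0.707, 0.707, 0.015, -0.015]
contact_force: [-1.4, 0.0, 3.0]
width: 0.0001
```

```bash
python3 -m jog '[255,0,0.1,0,0,0,0,255,0,0.2,0,0,0,0]'
```

```text
clock: 4.58
position: [0.5272, -0.2947, 0.2328]
ee_rot: [-0.707, 0.707, 0.015, -0.015]
contact_force: [-1.4, 0.8, 2.5]
width: 0.0006
```

```bash
python3 -m jog '[255,0,0.05,0,0,0,0,255,0,0.1,0,0,0,0]'
```

```text
clock: 4.82
position: [0.5272, -0.2947, 0.2318]
ee_rot: [0.707, -0.707, -0.015, 0.015]
contact_force: [-0.7, 0.6, 2.1]
width: -0.0001
```

```bash
python3 -m jog '[255,0,0.05,0,0,0,0,255,0,0.1,0,0,0,0]'
```

```text
clock: 5.08
position: [0.5272, -0.2947, 0.2316]
ee_rot: [-0.707, 0.707, 0.016, -0.015]
contact_force: [-1.4, 0.8, 7.0]
width: 0.0001
```

```bash
python3 -m jog '[255,0,0.05,0,0,0,0,255,0,0.1,0,0,0,0]'
```

```text
clock: 5.32
position: [0.5272, -0.2947, 0.2315]
ee_rot: [-0.707, 0.707, 0.016, -0.015]
contact_force: [-1.5, 2.0, 10.8]
width: -0.0001
```

```bash
python3 -m jog '[255,0,0.05,0,0,0,0,255,0,0.1,0,0,0,0]'
```

```text
clock: 5.58
position: [0.5273, -0.2947, 0.2314]
ee_rot: [-0.706, 0.707, 0.016, -0.015]
contact_force: [-3.5, 1.5, 14.9]
width: 0.0
```

The foot is on the watch: force rose to 15 N and the descent stalled at about 8–9 mm of travel. I'll back off and read the dial.

```bash
python3 -m jog '[255,0,-0.3,0,0,0,0,255,0,-2,0,0,0,0,255,0,-8,0,0,0,0,255,0,-10,6,0,0,0,255,0,-10,12,0,0,0,255,0,-10,18,0,0,0,255,0,-10,24,0,0,0,255,0,-10,30,0,0,0,255,0,-10,30,0,0,0]'
python3 - <<'E'
from h import *
from rig import *
for n in ("top","side"):
    d=get_image(n); pickle.dump(d,open(n+"1.pkl","wb"))
t,s=ld("top1")["color"],ld("side1")["color"]
def c(im,x0,y0,w,h,k): return cv2.resize(im[y0:y0+h,x0:x0+w],None,fx=k,fy=k,interpolation=cv2.INTER_CUBIC)
cv2.imwrite("pics/c3.png",np.hstack([c(t,405,175,50,50,8),c(s,325,235,50,62,8)[:400]]))
E
```

```text
clock: 6.7
position: [0.5134, 0.0091, 0.3284]
ee_rot: [0.708, -0.706, -0.017, 0.018]
contact_force: [0.1, -0.4, -0.4]
width: -0.0002
```

View pics/c3.png

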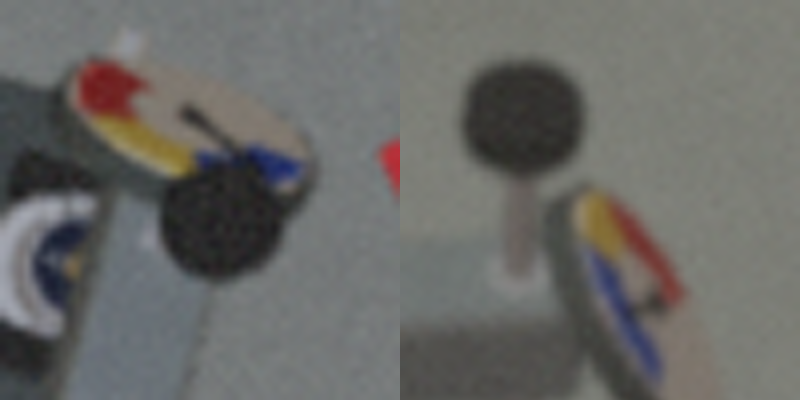

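```bash
python3 -c "
from h import *
go((.58,.27,.26),DOWN)"
```

```text
pos [0.5141 0.0053 0.3284] shift [ 7.79  6.81 26.15] turn [ 0.005  0.016 -0.004]
```

```bash
python3 -m jog '[100,1.5,1.4,5.2,0,0,0,100,3,2.8,10.4,0,0,0,100,4.7,4.2,15.6,0,0,0,100,6.2,5.6,20.8,0,0,0,100,7.8,6.8,26.1,0,0,0,100,7.8,6.8,26.1,0,0,0,100,7.8,6.8,26.1,0,0,0,100,7.8,6.8,26.1,0,0,0]'
python3 - <<'E'
from h import *
from rig import *
st=get_state(); d=get_image("wrist"); d["st"]=st
q=st["ee_rot"]; R0=Rn.from_quat([q[1],q[2],q[3],q[0]]).as_matrix()
T=d["tool_from_camera"]; Rw=R0@T[:3,:3]; c=R0@T[:3,3]+st["position"]
d["R"]=Rw.T; d["t"]=-Rw.T@c
pickle.dump(d,open("wrist2.pkl","wb")); cv2.imwrite("pics/wrist2.png",d["color"])
print(st["position"],c,proj(d,np.array([.5935,.301,.094])),st["width"])
E
```

```text
clock: 7.8
position: [0.5812, 0.2672, 0.2613]
ee_rot: [-0.707, 0.707, 0.015, -0.014]
contact_force: [0.6, -0.0, 0.4]
width: 0.0516
[0.58117272 0.26718328 0.26131948] [0.50092351 0.26380753 0.40405777] [356.26854607 190.4814355 ] 0.05164381420253521
```

View pics/wrist2.png

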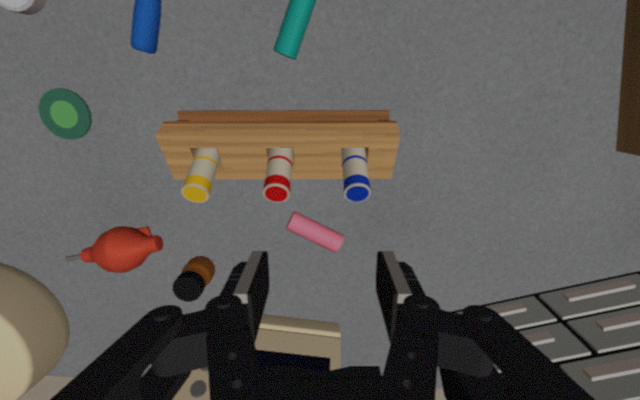

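```bash
python3 - <<'E'
from h import *
w=ld("wrist2");t,s=ld("top0"),ld("side0")
im=w["color"]
cv2.imwrite("pics/c4.png",cv2.resize(im[105:215,320:420],None,fx=6,fy=5.4,interpolation=cv2.INTER_CUBIC))
print(blob(im,(112,140,50),(130,255,255),(335,140,380,215)))
# front lower and upper edges of rack at guess z
print("z of faces: front edge near robot top (165,124)-(398,124)", plane(w,(162,124),.07),plane(w,(398,123.5),.07))
print(plane(w,(168,179),.035),plane(w,(393,179),.035))
print(plane(w,(357,191.5),.095), tri(w,(357,191.5),t,(178.75,184.5)), tri(w,(357,191.5),s,(283.2,164.5)))
E
```

```text
[(np.int32(174), [356.84, 193.47], [347, 187, 21, 14]), (np.int32(145), [356.03, 179.78], [344, 175, 25, 12]), (np.int32(14), [351.5, 157.0], [345, 156, 14, 5]), (np.int32(2), [360.5, 157.0], [360, 157, 2, 1])]
z of faces: front edge near robot top (165,124)-(398,124) [0.53891715 0.10379129 0.07      ] [0.52895253 0.34056839 0.07      ]
[0.60599625 0.08676487 0.035     ] [0.59538379 0.34997572 0.035     ]
[0.59422554 0.30168215 0.095     ] (array([0.59520532, 0.30203849, 0.09101691]), np.float64(0.0004926205075706024)) (array([0.59359147, 0.30190387, 0.09379849]), np.float64(0.0019206016204922772))
```

View pics/c4.png

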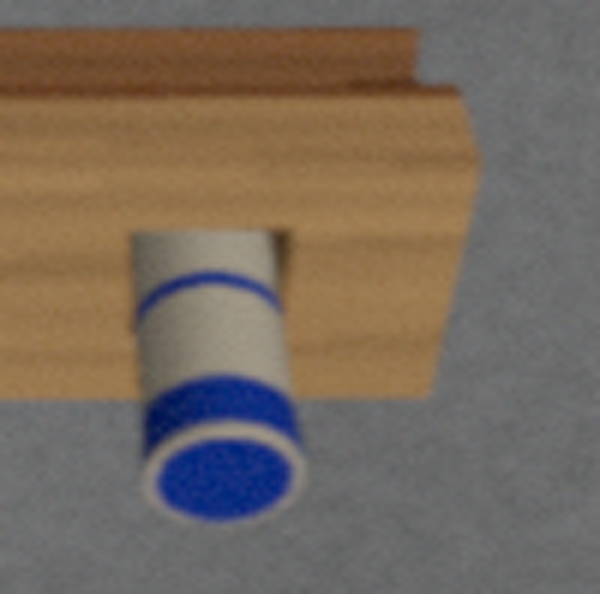

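```bash
python3 - <<'E'
from h import *
w=ld("wrist2");t,s=ld("top0"),ld("side0")
T=plane(w,(357.3,192.6),.0965); print(T)
for L in (28,31,34):
    a=np.array([np.sin(np.radians(L)),.043*np.sin(np.radians(L)),np.cos(np.radians(L))])
    print(L,[np.round(proj(d,T-a*x),1).tolist() for d in (w,t,s) for x in (0,.045)])
    R=tool(-a,(-.043,.999,0))
    go(T-a*(.025+.0187),R); go(T-a*(.025+.0187)+a*.07,R)
E
```

```text
[0.59489524 0.3018784  0.0965    ]
28 [[357.3, 192.6], [354.2, 163.1], [177.9, 184.3], [183.9, 194.3], [283.7, 163.7], [279.0, 174.6]]
pos [0.5811 0.2674 0.2615] shift [-0.55 20.36  3.39] turn [-2.000e-03 -1.400e-02  3.509e+00]
pos [0.5811 0.2674 0.2615] shift [ 2.75 14.18  3.4 ] turn [-2.000e-03 -1.400e-02  3.509e+00]
31 [[357.3, 192.6], [354.4, 161.4], [177.9, 184.3], [183.8, 195.1], [283.7, 163.7], [278.4, 174.5]]
pos [0.5811 0.2674 0.2615] shift [-0.75 20.24  3.39] turn [-2.000e-03 -1.400e-02  3.884e+00]
pos [0.5811 0.2674 0.2615] shift [ 2.87 14.25  3.4 ] turn [-2.000e-03 -1.400e-02  3.884e+00]
34 [[357.3, 192.6], [354.5, 159.9], [177.9, 184.3], [183.6, 195.8], [283.7, 163.7], [277.9, 174.3]]
pos [0.5811 0.2674 0.2615] shift [-0.94 20.12  3.39] turn [-3.000e-03 -1.400e-02  4.259e+00]
pos [0.5811 0.2674 0.2615] shift [ 2.98 14.32  3.4 ] turn [-3.000e-03 -1.400e-02  4.259e+00]
```

```bash
python3 - <<'E'
from h import *
w=ld("wrist2")
T=plane(w,(357.3,192.6),.0965)
for L in (28,30,32,34):
    c,s=np.cos(np.radians(L)),np.sin(np.radians(L))
    a=np.array([s,.043*s,c]); b=np.array([-c,-.043*c,s])
    print(L,proj(w,T-a*.05+b*.013),proj(w,T+b*.013),proj(w,T-b*.013))
E
```

```text
28 [354.71702251 150.64500033] [358.31413292 183.04751037] [356.3435555  201.60910123]
30 [354.86173522 149.62097528] [358.34976994 183.38026497] [356.31183324 201.27869745]
32 [355.01058327 148.63641441] [358.38415564 183.72525567] [356.28133607 200.93863852]
34 [355.16347877 147.69284879] [358.41724053 184.08205636] [356.25209451 200.58932696]
```

```bash
python3 -m jog '[100,1,2,1.5,0,0,1.3,100,2,6,3.4,0,0,2.6,100,2.87,10,3.4,0,0,3.88,100,2.87,14.2,3.4,0,0,3.88,100,2.87,14.2,3.4,0,0,3.88,100,2.87,14.2,3.4,0,0,3.88]'
python3 - <<'E'
from h import *
from rig import *
st=get_state(); d=get_image("wrist")
T=plane(ld("wrist2"),(357.3,192.6),.0965);L=np.radians(31);a=np.array([np.sin(L),.043*np.sin(L),np.cos(L)])
go(T-a*.0437,tool(-a,(-.043,.999,0)),st)
q=st["ee_rot"]; R0=Rn.from_quat([q[1],q[2],q[3],q[0]]).as_matrix()
C=d["tool_from_camera"]; Rw=R0@C[:3,:3]; c=R0@C[:3,3]+st["position"]
d["R"]=Rw.T; d["t"]=-Rw.T@c
print(proj(d,T),proj(d,T-a*.04),st["qpos"])
pickle.dump(d,open("wrist3.pkl","wb")); cv2.imwrite("pics/wrist3.png",d["color"])
E
```

```text
clock: 8.6
position: [0.6085, 0.3042, 0.122]
ee_rot: [-0.678, 0.685, -0.173, -0.203]
contact_force: [0.7, -0.0, 1.3]
width: 0.052
pos [0.6085 0.3042 0.122 ] shift [ 0.12  7.26 -0.18] turn [-0.008  0.004  0.024]
[319.64804297 239.50704437] [320.0155689  214.49971733] [ 0.29238504  0.79668837  0.97194677  0.13497152  1.89432213 -1.31291394]
```

View pics/wrist3.png

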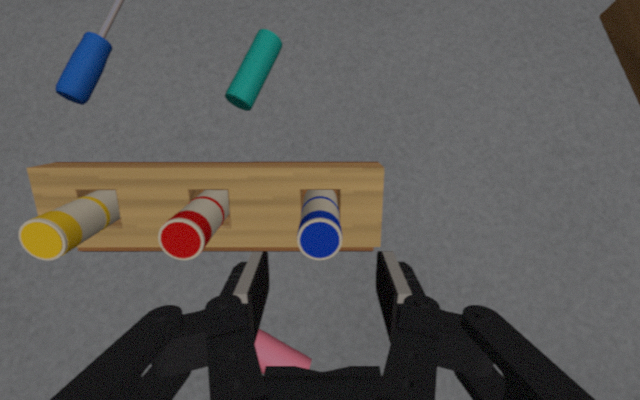

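```bash
python3 -m jog '[100,0.05,2.4,-0.1,0,0,0,100,0.1,4.8,-0.15,0,0,0,100,0.1,6.4,-0.15,0,0,0,100,0.1,7.2,-0.15,0,0,0,100,0.1,7.2,-0.15,0,0,0,200,0.1,7.2,-0.15,0,0,0,200,0.1,7.2,-0.15,0,0,0,200,0.1,7.2,-0.15,0,0,0,200,0.1,7.2,-0.15,0,0,0]' 30
```

```text
clock: 9.78
position: [0.5726, 0.3016, 0.0577]
ee_rot: [-0.678, 0.685, -0.174, -0.203]
contact_force: [2.7, -0.4, 6.3]
width: 0.0253
```

```bash
python3 -m jog '[200,0,-1,0,0,0,0,200,0,-3,0,0,0,0,200,0,-6,0,0,0,0,200,0,-10,0,0,0,0,200,0,-12,0,0,0,0,200,0,-12,0,0,0,0]'
python3 - <<'E'
from h import *
from rig import *
st=get_state(); d=get_image("wrist"); print(st["width"])
cv2.imwrite("pics/wrist4.png",d["color"])
go((.5383,-.0428,.10),DOWN,st);go((.5383,-.0428,.25),DOWN,st)
E
```

```text
clock: 10.52
position: [0.6349, 0.3041, 0.1602]
ee_rot: [-0.678, 0.685, -0.173, -0.203]
contact_force: [-0.3, -0.4, -1.3]
width: 0.0254
0.025420208179703373
pos [0.6349 0.3041 0.1602] shift [ -6.49  10.86 -34.24] turn [-5.000e-03  2.000e-03 -3.858e+00]
pos [0.6349 0.3041 0.1602] shift [-14.18  -2.02 -34.23] turn [-5.000e-03  2.000e-03 -3.858e+00]
```

View pics/wrist4.png

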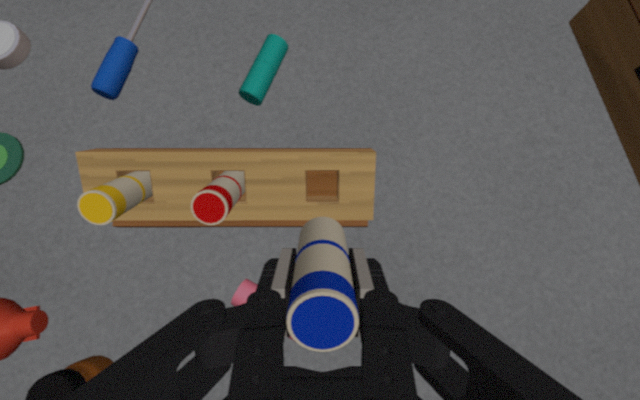

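```bash
python3 -m jog '[200,-3,-4.5,0,0,0,-1,200,-6,-4.5,-3,0,0,-2,200,-9,-4,-8,0,0,-3,200,-11,-3.5,-13,0,0,-3.86,200,-12,-3,-18,0,0,-3.86,200,-13,-2.5,-23,0,0,-3.86,200,-14,-2,-28,0,0,-3.86,200,-14.2,-2,-34.2,0,0,-3.86,200,-14.2,-2,-34.2,0,0,-3.86,200,-14.2,-2,-34.2,0,0,-3.86]'
python3 -c "
from h import *
go((.5383,-.0428,.07),DOWN)"
```

```text
clock: 11.82
position: [0.5359, -0.042, 0.2486]
ee_rot: [0.708, -0.706, -0.013, 0.017]
contact_force: [0.6, -0.3, -0.8]
width: 0.0253
pos [ 0.5359 -0.042   0.2486] shift [ 0.33 17.86 -0.12] turn [-0.012 -0.003 -0.038]
```

```bash
python3 -m jog '[200,0.1,6,0,0,0,0,200,0.2,12,-0.1,0,0,0,200,0.2,16,-0.1,0,0,0,200,0.25,17.8,-0.1,0,0,0,200,0.25,17.8,-0.1,0,0,0,200,0.25,17.8,-0.1,0,0,0]'
python3 - <<'E'
from h import *
from rig import *
st=get_state(); go((.5383,-.0428,.033),DOWN,st)
s=get_image("side");t=get_image("top");w=get_image("wrist")
cv2.imwrite("pics/c5.png",np.hstack([cv2.resize(s["color"][190:270,265:345],None,fx=5,fy=5),cv2.resize(t["color"][165:245,280:360],None,fx=5,fy=5)]))
cv2.imwrite("pics/wrist5.png",w["color"])
E
```

```text
clock: 12.58
position: [0.5397, -0.0424, 0.0724]
ee_rot: [-0.707, 0.707, 0.015, -0.017]
contact_force: [0.2, -0.6, -0.4]
width: 0.0255
pos [ 0.5397 -0.0424  0.0724] shift [-0.14  3.94 -0.04] turn [-0.     0.015 -0.012]
```

View pics/c5.png

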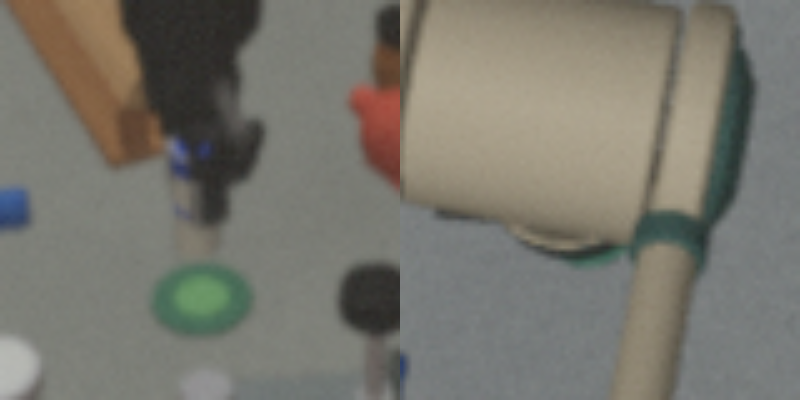

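View pics/wrist5.png

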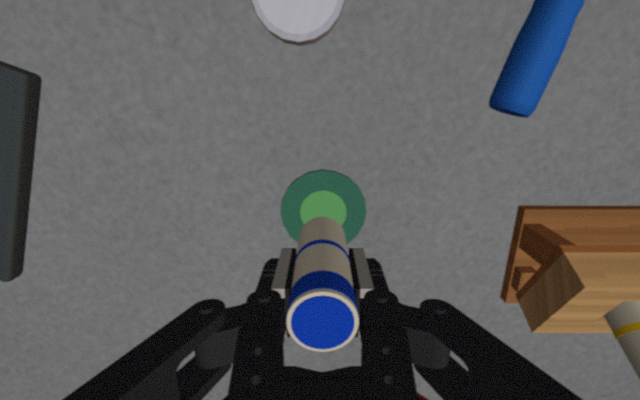

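```bash
cp /dev/null /dev/null; python3 - <<'E'
from h import *
from rig import *
st=get_state(); d=get_image("wrist"); T=d["tool_from_camera"]
q=st["ee_rot"]; R0=Rn.from_quat([q[1],q[2],q[3],q[0]]).as_matrix()
def tl(uv,y):
    v=T[:3,:3]@np.linalg.solve(d["mtx"],[uv[0],uv[1],1]); o=T[:3,3]; return o+v*(y-o[1])/v[1]
im=d["color"]
print("top",blob(im,(112,140,60),(130,255,255),(280,225,365,360)))
print("top centre", tl((322.5,320.5),-.0437)*1000, "bottom near edge",tl((323.5,217),.0283)*1000)
c=tl((323.5,209.5),0.0724-.004); print("pad",R0@c+st["position"], c*1000)
print("green",blob(im,(40,40,40),(85,255,255),(270,160,380,260)))
E
```

```text
top [(np.int32(1705), [321.92, 322.12], [292, 297, 62, 52]), (np.int32(775), [322.39, 284.53], [288, 271, 69, 37]), (np.int32(101), [320.61, 243.93], [299, 240, 46, 13]), (np.int32(3), [296.33, 256.0], [296, 255, 2, 3])]
top centre [ -0.56604549 -43.7         -0.20990926] bottom near edge [-12.86323509  28.3          0.36208169]
pad [ 0.53735347 -0.04281407  0.00460953] [-2.63186048 68.4         0.48085445]
green [(np.int32(4158), [323.36, 202.67], [281, 169, 86, 75])]cp: '/dev/null' and '/dev/null' are the same file
```

```bash
python3 -m jog '[200,-0.15,1.5,-0.04,0,0,0,200,-0.15,3,-0.04,0,0,0,200,-0.15,3.5,-0.04,0,0,0,200,-0.15,3.75,-0.04,0,0,0,200,-0.15,3.8,-0.04,0,0,0]'
```

```text
clock: 13.4
position: [0.5377, -0.0439, 0.0336]
ee_rot: [0.707, -0.707, -0.014, 0.016]
contact_force: [1.3, -0.1, 0.4]
width: 0.0253
```

```bash
python3 -m jog '[200,0,0.05,0,0,0,0,200,0,0.1,0,0,0,0,200,0,0.1,0,0,0,0]'
```

```text
clock: 13.78
position: [0.5377, -0.0438, 0.0329]
ee_rot: [-0.707, 0.707, 0.015, -0.016]
contact_force: [0.5, 0.2, -0.3]
width: 0.0252
```

```bash
python3 -m jog '[200,0,0.05,0,0,0,0,200,0,0.1,0,0,0,0,200,0,0.1,0,0,0,0]'
```

```text
clock: 14.15
position: [0.5376, -0.0438, 0.0318]
ee_rot: [0.707, -0.707, -0.014, 0.016]
contact_force: [-0.3, 0.2, -0.4]
width: 0.0254
```

```bash
python3 -m jog '[200,0,0.05,0,0,0,0,200,0,0.1,0,0,0,0,200,0,0.1,0,0,0,0]'
```

```text
clock: 14.52
position: [0.5376, -0.0438, 0.031]
ee_rot: [-0.707, 0.707, 0.014, -0.016]
contact_force: [-0.7, -1.3, 1.8]
width: 0.0253
```

```bash
python3 -m jog '[200,0,0.05,0,0,0,0,200,0,0.1,0,0,0,0,200,0,0.1,0,0,0,0]'
```

```text
clock: 14.9
position: [0.5377, -0.0438, 0.0309]
ee_rot: [-0.707, 0.707, 0.015, -0.016]
contact_force: [-2.6, -0.1, 9.0]
width: 0.0252
```

Contact with the pad; ease off slightly, release, and retreat straight up.

```bash
python3 -m jog '[200,0,-0.08,0,0,0,0,170,0,-0.08,0,0,0,0,140,0,-0.08,0,0,0,0,100,0,-0.08,0,0,0,0,80,0,-0.08,0,0,0,0,80,0,-0.08,0,0,0,0,80,0,-0.08,0,0,0,0]'; python3 -m jog '[80,0,-1,0,0,0,0,80,0,-4,0,0,0,0,80,0,-9,0,0,0,0,80,0,-15,0,0,0,0,80,-6,-19,0,0,0,0,80,-12,-19,0,0,0,0,80,-17,-19,4,0,0,0,80,-17,-19,10,0,0,0,80,-17,-19,16,0,0,0,80,-17,-19,22,0,0,0,80,-17,-19,22,0,0,0]'
python3 - <<'E'
from h import *
from rig import *
st=get_state();print(st["position"],st["contact_force"])
s=get_image("side");t=get_image("top")
pickle.dump(s,open("side9.pkl","wb"));pickle.dump(t,open("top9.pkl","wb"))
cv2.imwrite("pics/c6.png",np.vstack([np.hstack([cv2.resize(s["color"][190:265,265:345],None,fx=5,fy=4),cv2.resize(t["color"][165:240,280:360],None,fx=5,fy=4)]),np.hstack([cv2.resize(t["color"][160:220,160:270],(400,250)),cv2.resize(t["color"][175:225,395:455],(400,250))])]))
E
```

```text
clock: 15.78
position: [0.5376, -0.0438, 0.0306]
ee_rot: [0.707, -0.707, -0.014, 0.016]
contact_force: [-0.6, -0.4, -0.4]
width: 0.0584
clock: 17.15
position: [0.3578, 0.1724, 0.2219]
ee_rot: [0.708, -0.706, -0.018, 0.019]
contact_force: [0.7, -0.4, -0.5]
width: 0.0585
[0.35783584 0.17240207 0.22187568] [ 0.66653531 -0.43236824 -0.5473209 ]
```

View pics/c6.png

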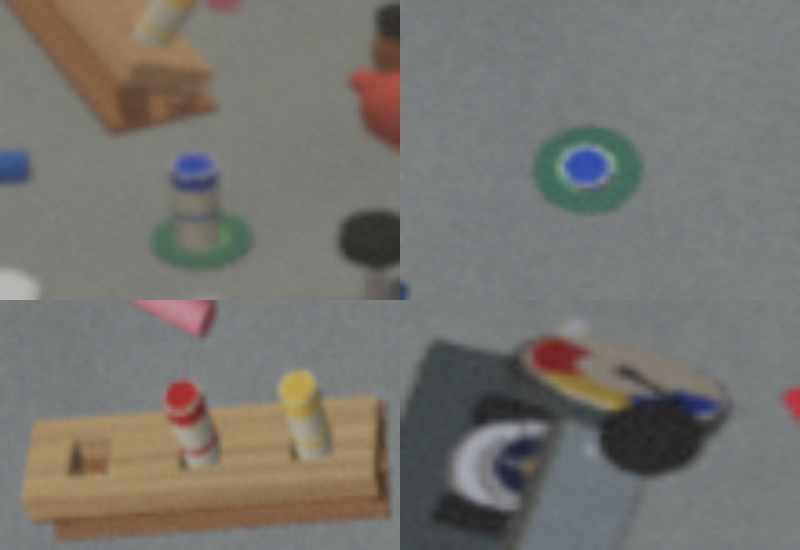

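```bash
python3 - <<'E'
from h import *
from rig import *
t,s=ld("top9"),ld("side9")
b=blob(t["color"],(108,120,50),(130,255,255),(300,180,340,225)); print(b, plane(t,b[0][1],.076)-plane(t,(317.04,207.06),.004))
print(blob(s["color"],(108,100,50),(130,255,255),(290,215,325,245)))
g=get_state(); print(g["qd"].round(3),g["contact_force"].round(2))
sign_off()
E
```

```text
[(np.int32(50), [316.7, 205.98], [313, 202, 8, 8])] [-0.00270847 -0.00136778  0.072     ]
[(np.int32(23), [303.22, 230.7], [300, 229, 7, 5]), (np.int32(5), [303.6, 235.8], [302, 235, 4, 2])]
[-0.052 -0.002  0.01  -0.001 -0.003  0.002] [-0.2  -0.83  0.41]
the job is handed in; nothing more can be done
```

I pushed the gauge knob down until the foot rested on the watch and left it there. The last measured force was about 15 N, at about 8.5 mm of travel. The top and side views both showed the hand in the middle of the blue zone, and it looked the same at the end. I took the blue die from the rack, stood it on the green pad, released it and handed the job in at about 17 s.

**Last checks:**
- **Blue die:** it stands upright, and its top centre is about 3 mm from the pad centre.
- **Other dies:** the red and yellow dies are still in their pockets.
- **Gripper:** it is clear of everything, with measured force near zero.
- **Bystanders:** I did not check their positions by measurement. No move went near them.
- **Foot contact:** I could not measure the foot's contact force after backing off. I judged it only from the dial hand staying in place.

No check failed or disagreed.

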